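# Swing the tube tray round to the orange marker

## Robot

A 6-joint arm with a two-finger parallel gripper is mounted at the origin on the work surface. World frame = base frame: x ahead of the robot, y to its left, z up, the work surface at z = 0. Lengths are in mm, angles in rad, forces in N, time in s.
With the tool pointing down it reaches from about 325 to 925 mm from the base axis. Payload 3.1 kg.
Tool frame: the origin (TCP) lies at the very end of the fingers, on their centre line; the grasp point (between the pads) lies 19 mm behind it; z points along the fingers, y is the direction in which the jaws open and shut (so a half turn about z gives the same grasp; the last joint's range is limited). The gripper opens to 85 mm and grips with 20 to 120 N. Pads are 22 mm wide; open, the fingers measure 114 mm over their backs; the gripper's body (76 mm by 85 mm) begins 54 mm behind the grasp point. The pads swing forward as they close: fully open they stand 13 mm farther back than shut.
Start: joints at [1.18, 0.217, 1.613, -0, 1.311, -0.112], TCP at [171.982, 600.884, 192.8] pointing down, gripper open.
Joint ranges: [-2.75, 2.75], [-0.78, 2.1], [0.31, 2.55], [-1.13, 4.27], [0.13, 2.63], [-2.58, 2.58]. Speed limits (rad/s): [2.79, 2.79, 3.14, 3.14, 3.14, 3.14].

## Interface

Orientations are given as a unit quaternion [w, x, y, z].
In Python, from plant import bot gives the robot as it stands. The module is installed in compiled form; this text tells all that it offers.
- The arm moves only by the tool drive_tool, never from a script. Its argument "deltas" is a list of rows, each an object with "translation": the shift along the tool's x, y, z in cm, a list of three; "angular": the turn, a rotation vector about the tool's x, y, z in rad, a list of three; "grip": the finger opening in cm, from 0 to 8.54. A call has 1 to 12 rows; each row shifts and turns the pose as measured when the row begins, along the tool's axes as they then stand; what a row does not reach is not made up. A row lasts 1/8 s, in which the tool goes at most 62.5 mm and 10.7 degrees, less where a joint would pass 70% of its speed; a pose out of reach is approached as far as the arm can. A call with a gripper value outside its range is refused whole. The fingers move at their own pace and stop on an object; the grip force is fixed at half the most. Time passes only in rows, so rows that do not move let the fingers close. It gives the time, the measured TCP pose, the force and the opening at its end, in the units of the state.
- bot.get_obs(): the state, without advancing time (a new reading comes with each control period).
- bot.grab_frame(name): name is "scene" or "top" or "wrist"; returns the picture (480x640x3 uint8, red, green, blue); there is no depth.
- bot.calibration(name): a dict with "camera_matrix" (3x3 intrinsics, pixels), "world_from_camera" (4x4, takes a point from camera to world coordinates); the wrist camera has in their place "hand_eye" (4x4, takes a point from camera to tool coordinates, whose origin is the TCP and whose axes are the flange's). Camera axes: x right, y down, z forward; pixel columns grow to the right and rows downward; lengths in mm; the calibration is good to about 2 mm. A picture is of the moment at which its call begins: read the wrist's pose just before it. calibration takes no time and is no camera call.
- bot.hand_in(): hands the job in, once; it reports no verdict.
Trained networks look in the newest picture that a camera, given by its name, has taken for a name from the list of things; names that differ only in an ending like _2 or _b are one class to them, and where a whole thing is asked for, a point or a joint stands for the part that bears it (a point fixed in the world has none). Each returns a list of dicts, best first, with "conf" (0 to 1); they miss things now and then, are a little off and sometimes report something else, mostly with a low value. They report only what shows in the picture. A call takes as long as a camera call. They do not tell look-alikes from the thing itself.
- bot.recognise(camera, target): "position" ([column, row] as shares, 0 to 1, of the picture: columns of its width, rows of its height, amid what is visible of it).
- bot.place_of(camera, target): "position" ([column, row] as shares, 0 to 1, of the picture: columns of its width, rows of its height: a listed point, or the origin of a listed thing).
The state is a dict: "time_s": time; "joint_positions": joint angles; "dq": joint speeds; "joint_torque": joint torques, N m; "position": TCP position; "tcp_rot": TCP orientation; "force": force on the tool from outside, world axes, zero at the start; "ft_torque": the same for the moment, N m; "grip_width": finger opening in mm.
Only numpy, scipy, OpenCV 4.12 (cv2) and the standard library are available. Lean on these libraries where they do the work, as an engineer would, in place of code of your own. Each camera call takes 0.05 s, during which the arm holds its last target. There are 200 camera calls.

## Task

The batch of green-capped tubes is ready for the next bench: gently push the free end of the white swing tray so that it turns on its pin until its black nose points at the flat round orange marker on the bench, and leave it there. The blue marker is for waiting batches. Leave the loose rack of purple-capped tubes standing where it is.

Things in the scene. Friction and masses are not known exactly. Their poses are not given: they have to be found in the camera images.
- swing_tray: White tray with 8 green-capped tubes, turning about a steel pin. Origin: pin axis at bench height; x along centreline to free end, z up. Box: x 30 to 200 mm, y -40 to 40; upright walls 12 to 54 mm high; black nose to x 216. Tubes fixed, 100 mm high, x 36 to 136; empty beyond. Turns stiffly (1.2 N at free end), stays where left, no stop within 15 degrees past a marker. Starts pointing between the markers.
- orange_mark: Flat round orange disc fixed to the bench, 48 mm across, 3 mm thick, 235 to 300 mm from the pin, just beyond the sweep of the tray's box, either left or right of the tray. Origin at the centre of its underside.
- blue_mark: The same disc in blue, on the other side of the tray; not the target.
- purple_rack: Loose light grey rack of 16 purple-capped tubes, 56 x 188 mm and 82 mm high, standing on the bench beyond the swing tray. Origin at the centre of its underside, y along its length. Not to be disturbed.
Things that resemble listed ones, but are neither listed nor needed, are in the scene too. Several things have the shape of the orange_mark; the one meant has the colours described above.

How it is judged:
By the outcome, as a careful person would: the job done as asked, in the order asked, and still so for the second after the job is handed in, with the robot touching nothing.
It also fails if it takes over 40 s, if anything falls off the work surface, if the arm or the gripper's body presses on something with over 40 N, if the wrist force passes 120 N, or if a joint passes its speed limit or range.

## Working session

There is one attempt and no reset: what is moved stays moved. The work goes in short steps, Python scripts to look and compute and a tool call to move; the robot and the scene stay as the last step left them, time stands still between calls to the robot, and variables do not carry over. Pictures are saved under pics/ and viewed, about 8 in all and at most 12, crops included, and the job is handed in when it is done.

Besides the shell and the picture viewer there is one more tool, called in YAML: its name, and indented under it one key for each argument. drive_tool: Moves the arm, as the interface text tells. Its arguments: {"type":"object","properties":{"deltas":{"type":"array"}},"required":["deltas"]}

```bash
mkdir -p pics
cat > h.py <<'E'
import numpy as np, cv2
from plant import bot
def px2w(cam,uv,z):
    c=bot.calibration(cam);K=np.array(c["camera_matrix"]);T=np.array(c["world_from_camera"])
    d=T[:3,:3]@np.linalg.solve(K,[uv[0],uv[1],1]);o=T[:3,3]
    return (o+d*(z-o[2])/d[2]).round(1)
def w2px(cam,p):
    c=bot.calibration(cam);K=np.array(c["camera_matrix"]);T=np.linalg.inv(np.array(c["world_from_camera"]))
    q=K@(T[:3,:3]@np.array(p,float)+T[:3,3]);return q[:2]/q[2]
E
python3 - <<'E'
from h import *
for cam in ("top","scene"):
    im=bot.grab_frame(cam);cv2.imwrite(f"pics/{cam}0.png",im[:,:,::-1])
    for t in ("swing_tray","orange_mark","blue_mark","purple_rack"):
        for r in bot.place_of(cam,t)[:4]:
            uv=np.array(r["position"])*[640,480]
            print(cam,t,round(r["conf"],2),uv.round(),px2w(cam,uv,0))
o=bot.get_obs();print(o["time_s"],o["tcp_rot"],o["position"])
E
```

```text
top swing_tray 0.87 [301. 334.] [397.3 104.    0. ]
top orange_mark 0.82 [171. 298.] [465.4 353.1   0. ]
top orange_mark 0.66 [124. 282.] [495.8 445.4   0. ]
top orange_mark 0.57 [136. 338.] [389.7 419.    0. ]
top orange_mark 0.57 [147. 246.] [565.8 401.1   0. ]
top blue_mark 0.93 [381. 224.] [608.  -49.2   0. ]
top purple_rack 0.77 [397. 137.] [777.1 -81.9   0. ]
scene swing_tray 0.74 [349. 163.] [396.1 104.4  -0. ]
scene orange_mark 0.79 [491. 243.] [565.7 392.2   0. ]
scene orange_mark 0.65 [509. 213.] [491.9 435.8   0. ]
scene orange_mark 0.57 [459. 203.] [477.4 335.6   0. ]
scene orange_mark 0.52 [493. 172.] [386.5 414.6   0. ]
scene blue_mark 0.74 [256. 239.] [606.4 -61.5   0. ]
scene purple_rack 0.65 [223. 327.] [785.2 -88.8   0. ]
0.5 [ 9.80670155e-07  1.38921131e-01  9.90303448e-01 -2.60237155e-05] [171.96610712 600.875278   192.77073575]
```

View pics/top0.png

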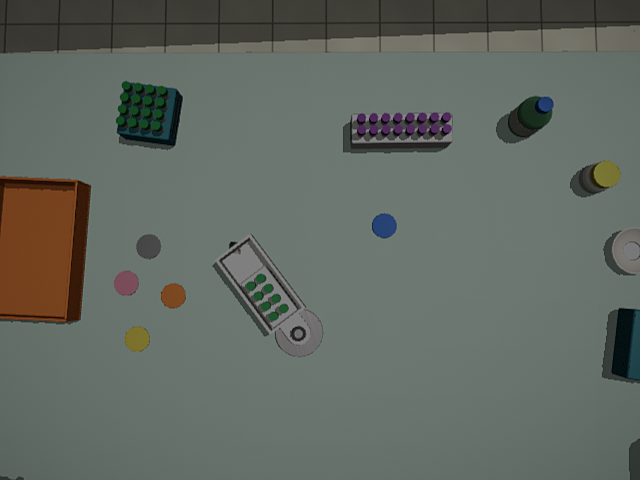

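View pics/scene0.png

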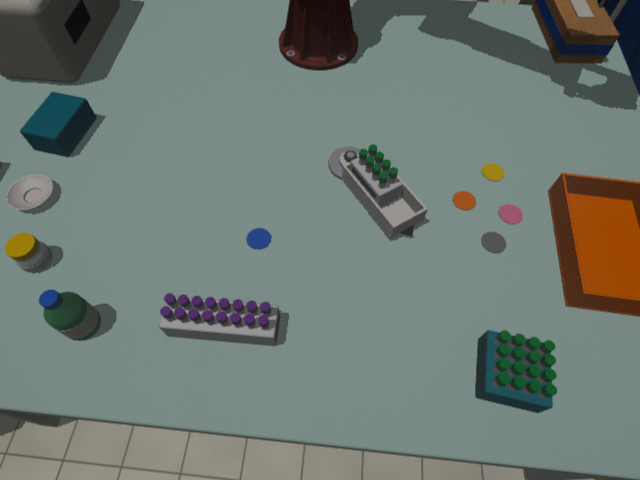

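The top view shows the pin hub near (298,334), the nose near (233,246), and the orange disc at (173,296). The blue disc is at (384,226). Pink, yellow and grey decoys sit around the orange one. I'll refine these positions next.

Run:
```python
from h import *
P={}
for cam,oc,dc in (("top",(173,296),(299,333)),("scene",(464,201),(349,162))):
    im=cv2.imread(f"pics/{cam}0.png");hsv=cv2.cvtColor(im,cv2.COLOR_BGR2HSV)
    m=cv2.inRange(hsv,(3,150,80),(16,255,255))
    n,l,s,c=cv2.connectedComponentsWithStats(m)
    k=np.argmin(np.linalg.norm(c-oc,axis=1)+1e3*(s[:,4]<50));P[cam]=px2w(cam,c[k],3)
    print(cam,"orange",c[k].round(1),s[k,4],P[cam])
    print(cam,"pin net",[ (px2w(cam,np.array(r["position"])*[640,480],0)) for r in bot.place_of(cam,"swing_tray")[:2]])
# top-view wall corners at z=54
for uv in ((215,264),(250,236),(306,306),(268,334)): print(px2w("top",uv,54))
print("nose",px2w("top",(233,246),20))
im=cv2.imread("pics/top0.png")[220:370,150:350];cv2.imwrite("pics/c1.png",cv2.resize(im,None,fx=4,fy=4,interpolation=cv2.INTER_CUBIC))
```

```text
top orange [172.7 295.3] 459 [470.5 349.6   3. ]
top pin net [array([397.3, 104. ,   0. ])]
scene orange [464.1 200.2] 324 [471.8 345.6   3. ]
scene pin net [array([396.1, 104.4,  -0. ])]
[528.5 259.7  54. ]
[579.8 196.2  54. ]
[452.4  93.3  54. ]
[402.  161.9  54. ]
nose [563.6 232.7  20. ]
```

View pics/c1.png

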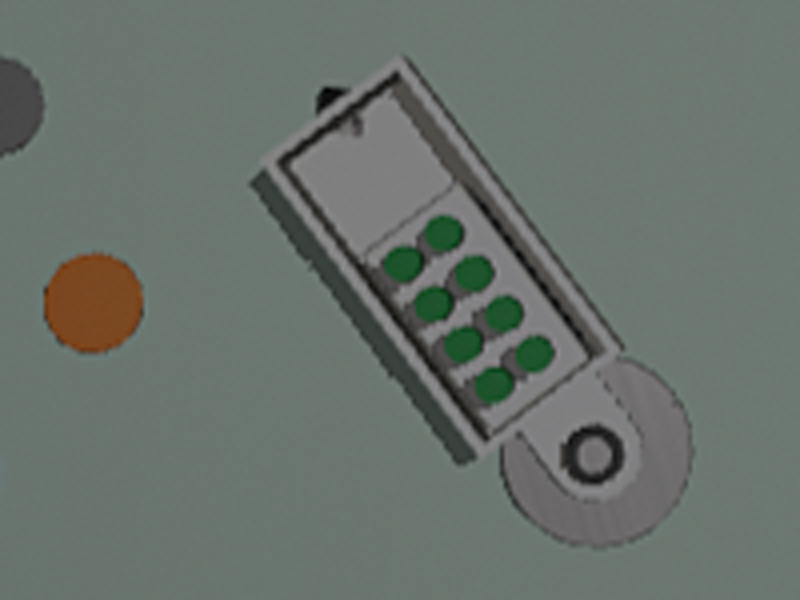

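drive_tool:
  deltas:
    - {"translation": [-4.4, -2.6, 0], "angular": [0, 0, 0], "grip": 0}
    - {"translation": [-4.4, -2.6, 0], "angular": [0, 0, 0], "grip": 0}
    - {"translation": [-4.4, -2.6, 0], "angular": [0, 0, 0], "grip": 0}
    - {"translation": [-4.4, -2.6, 0], "angular": [0, 0, 0], "grip": 0}
    - {"translation": [-4.4, -2.6, 0], "angular": [0, 0, 0], "grip": 0}
    - {"translation": [-4.4, -2.6, 0], "angular": [0, 0, 0], "grip": 0}
    - {"translation": [-4.4, -2.6, 0], "angular": [0, 0, 0], "grip": 0}
    - {"translation": [-4.4, -2.6, 0], "angular": [0, 0, 0], "grip": 0}
    - {"translation": [-4.4, -2.6, 0], "angular": [0, 0, 0], "grip": 0}
    - {"translation": [-4.4, -2.6, 0], "angular": [0, 0, 0], "grip": 0}
    - {"translation": [-4.4, -2.6, 0], "angular": [0, 0, 0], "grip": 0}
    - {"translation": [0, 0, 0], "angular": [0, 0, 0.17], "grip": 0}

```text
time_s: 2.1
position: [573.1, 182.4, 195.8]
tcp_rot: [0.003, 0.223, 0.975, 0.004]
force: [-0.3, -0.3, 0.8]
grip_width: -0.1
```

drive_tool:
  deltas:
    - {"translation": [0, 0, 0], "angular": [0, 0, 0.155], "grip": 0}
    - {"translation": [0, 0, 0], "angular": [0, 0, 0.155], "grip": 0}
    - {"translation": [0, 0, 0], "angular": [0, 0, 0.155], "grip": 0}
    - {"translation": [-3.2, -0.2, 0], "angular": [0, 0, 0], "grip": 0}
    - {"translation": [0, 0, 5], "angular": [0, 0, 0], "grip": 0}
    - {"translation": [0, 0, 0], "angular": [0, 0, 0], "grip": 0}

```text
time_s: 2.85
position: [593.2, 153.7, 146.2]
tcp_rot: [0.003, 0.45, 0.893, 0.005]
force: [0.1, -0.1, -1.4]
grip_width: 0.3
```

drive_tool:
  deltas:
    - {"translation": [0, 0, 5], "angular": [0, 0, 0], "grip": 0}
    - {"translation": [0, 0, 4], "angular": [0, 0, 0], "grip": 0}
    - {"translation": [0, 0, 2.3], "angular": [0, 0, -0.02], "grip": 0}
    - {"translation": [0, 0, 0], "angular": [0, 0, 0], "grip": 0}

```text
time_s: 3.35
position: [602.9, 156.3, 40.6]
tcp_rot: [0.01, 0.441, 0.898, 0.009]
force: [0.9, -0.2, -0.2]
grip_width: -0.0
```

Run:
```python
from h import *
o=bot.get_obs();print(o["time_s"],o["position"],o["tcp_rot"],o["force"])
im=bot.grab_frame("scene");cv2.imwrite("pics/s2.png",cv2.resize(im[100:300,240:520,::-1],None,fx=2.8,fy=2.8))
```

```text
3.35 [602.86390905 156.28233114  40.61054839] [0.00984241 0.44075819 0.8975229  0.00938025] [ 0.87989483 -0.21414302 -0.18492218]
```

View pics/s2.png

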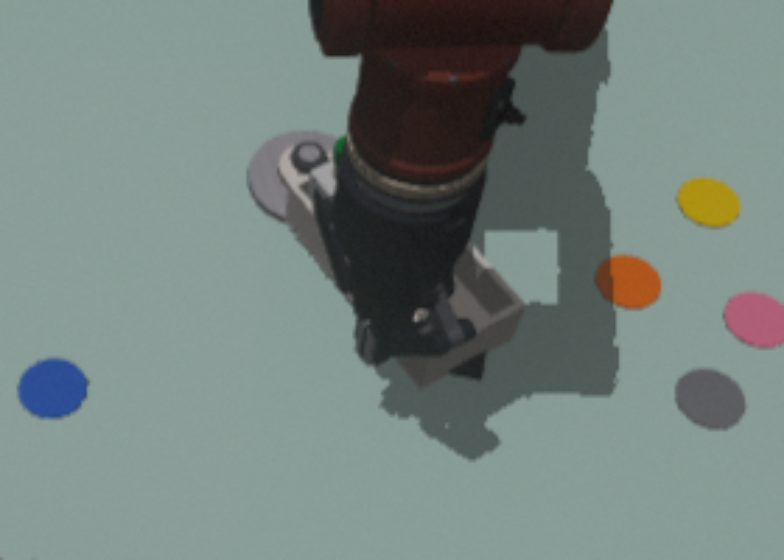

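Fingers are clear on the blue side of the tray's free end. I'll level the tool, lower it slightly and close most of the gap.

drive_tool:
  deltas:
    - {"translation": [1.0, -1.0, 0.7], "angular": [0.025, 0.01, 0], "grip": 0}
    - {"translation": [1.0, 0, 0], "angular": [0, 0, 0], "grip": 0}
    - {"translation": [0.6, 0, 0], "angular": [0, 0, 0], "grip": 0}
    - {"translation": [0, 0, 0], "angular": [0, 0, 0], "grip": 0}

```text
time_s: 3.9
position: [583.5, 173.5, 40.8]
tcp_rot: [0.004, 0.441, 0.898, 0.004]
force: [0.1, -0.3, 0.8]
grip_width: -0.2
```

drive_tool:
  deltas:
    - {"translation": [0.5, -0.2, 0.9], "angular": [0, 0, 0], "grip": 0}
    - {"translation": [0.5, 0, 0], "angular": [0, 0, 0], "grip": 0}
    - {"translation": [0.8, 0.2, 0], "angular": [0, 0, -0.044], "grip": 0}
    - {"translation": [0.8, 0.2, 0], "angular": [0, 0, -0.044], "grip": 0}
    - {"translation": [0.8, 0.2, 0], "angular": [0, 0, -0.044], "grip": 0}
    - {"translation": [0.8, 0.2, 0], "angular": [0, 0, -0.044], "grip": 0}
    - {"translation": [0.8, 0.2, 0], "angular": [0, 0, -0.044], "grip": 0}
    - {"translation": [0.8, 0.2, 0], "angular": [0, 0, -0.044], "grip": 0}
    - {"translation": [0, 0, 0], "angular": [0, 0, 0], "grip": 0}

```text
time_s: 5.03
position: [548.5, 226.6, 31.0]
tcp_rot: [0.005, 0.309, 0.951, 0.003]
force: [-0.8, 0.3, -0.2]
grip_width: 0.0
```

```bash
cat >> h.py <<'E'
def st():
    o=bot.get_obs();p=o["position"];d=np.array(p[:2])-[397,104.5];q=o["tcp_rot"]
    r=np.hypot(*d);a=np.degrees(np.arctan2(d[1],d[0]))
    print(o["time_s"],np.round(p,1),"f",np.round(o["force"],1),"r",r.round(1),"az",a.round(2),"theta if y=-51:",(a+np.degrees(np.arcsin(51/r))).round(2),"toolx-90:",round(2*np.degrees(np.arctan2(q[2],q[1]))-90,2))
E
python3 - <<'E'
from h import *
st()
im=bot.grab_frame("top");cv2.imwrite("pics/t3.png",cv2.resize(im[200:370,130:350,::-1],None,fx=3.5,fy=3.5))
E
```

```text
5.025 [548.5 226.6  31. ] f [-0.8  0.3 -0.2] r 194.6 az 38.86 theta if y=-51: 54.06 toolx-90: 53.95
```

View pics/t3.png

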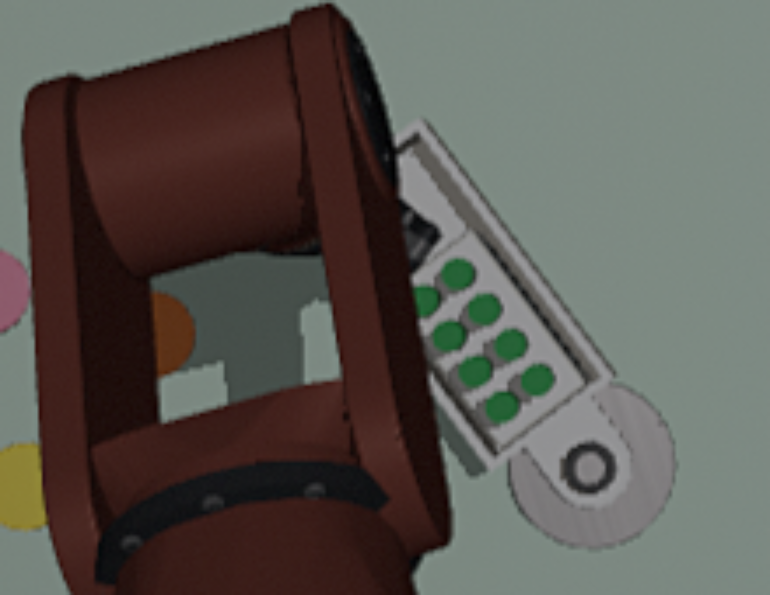

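Run:
```python
from h import *
st()
im=bot.grab_frame("scene")
p=w2px("scene",bot.get_obs()["position"]);print(p, w2px("top",bot.get_obs()["position"]))
im=im.copy();cv2.circle(im,tuple(int(v) for v in p.round()),2,(255,255,0),-1)
cv2.imwrite("pics/s4.png",cv2.resize(im[100:300,240:520,::-1],None,fx=2.8,fy=2.8))
```

```text
5.075 [548.8 226.4  31.1] f [ 0.5 -0.1 -0.4] r 194.7 az 38.76 theta if y=-51: 53.95 toolx-90: 53.91
[408.34927944 219.15820971] [235.44394191 253.41119425]
```

View pics/s4.png

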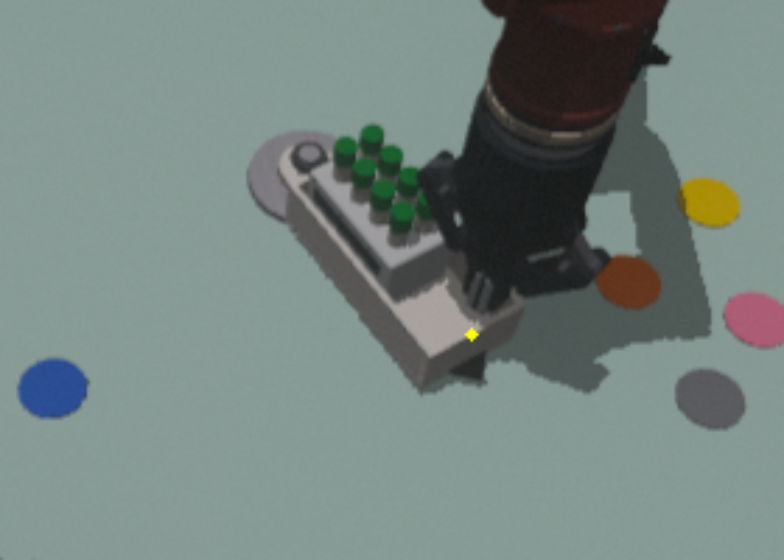

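Run:
```python
from h import *
f=lambda p:((w2px("scene",p)-[240,100])*2.8).round()
for z in (31,45,60,75,90): print(z,f([548.8,226.4,z]), "s2",f([602.9,156.3,z+10]))
t=np.radians(38.1);R=np.array([[np.cos(t),-np.sin(t)],[np.sin(t),np.cos(t)]])
for z in (12,54):
  for x,y in ((200,-40),(200,40),(30,-40),(30,40),(216,0)): print(z,x,y,f([*(R@[x,y]+[397,104.5]),z]))
im=bot.grab_frame("wrist");cv2.imwrite("pics/w5.png",im[:,:,::-1])
```

```text
31 [472. 333.] s2 [368. 385.]
45 [476. 322.] s2 [371. 374.]
60 [480. 310.] s2 [373. 362.]
75 [485. 297.] s2 [376. 349.]
90 [489. 284.] s2 [379. 336.]
12 200 -40 [423. 382.]
12 200 40 [513. 330.]
12 30 -40 [284. 215.]
12 30 40 [371. 171.]
12 216 0 [483. 372.]
54 200 -40 [433. 349.]
54 200 40 [527. 296.]
54 30 -40 [287. 178.]
54 30 40 [378. 133.]
54 216 0 [496. 339.]
```

View pics/w5.png

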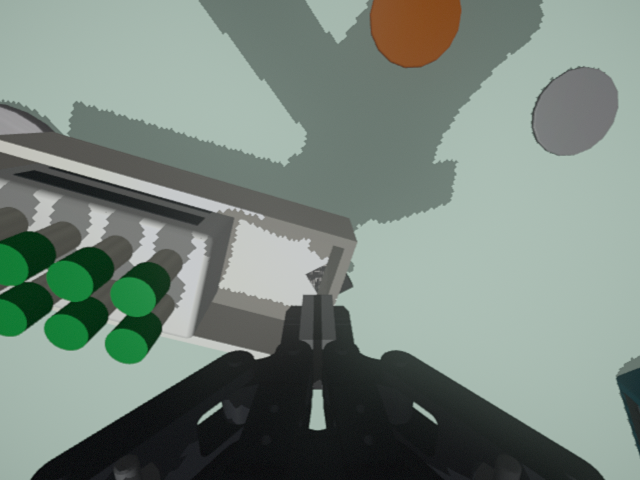

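Run:
```python
from h import *
from scipy.spatial.transform import Rotation as Ro
c=bot.calibration("wrist");K=np.array(c["camera_matrix"]);H=np.array(c["hand_eye"])
o=bot.get_obs();q=np.array(o["tcp_rot"]);T=np.eye(4);T[:3,:3]=Ro.from_quat(q[[1,2,3,0]]).as_matrix();T[:3,3]=o["position"]
print(H.round(2))
W=T@H
def pr(M,p): v=K@(np.linalg.inv(M)@np.r_[p,1])[:3]; return (v[:2]/v[2]).round(1)
for z in (0,-10,-20,-30,-40): print("tool z",z,pr(H,[0,0,z]))
print("orange",pr(W,[471,347.6,3]),"grey px exp",pr(W,[566,397,3]))
t=np.radians(38.1);R=np.array([[np.cos(t),-np.sin(t)],[np.sin(t),np.cos(t)]])
for x,y in ((200,-40),(200,40),(30,40)): print("wall top",x,y,pr(W,[*(R@[x,y]+[397,104.5]),54]))
print(o["grip_width"],np.round(o["joint_positions"],3),np.round(o["joint_torque"],2))
```

```text
[[  -0.     -0.95   -0.33   84.54]
 [   1.      0.     -0.      0.83]
 [   0.     -0.33    0.95 -181.41]
 [   0.      0.      0.      1.  ]]
tool z 0 [316.  276.3]
tool z -10 [315.9 284.1]
tool z -20 [315.8 292.7]
tool z -30 [315.7 302.3]
tool z -40 [315.6 313. ]
orange [415.6  16.8] grey px exp [576.4 114.2]
wall top 200 -40 [304.9 362.9]
wall top 200 40 [348.6 229.4]
wall top 30 40 [-29.9 127.6]
0.23489563759039708 [ 2.730e-01  3.300e-01  1.805e+00 -1.000e-03  9.940e-01 -6.670e-01] [ 1.900e-01 -3.947e+01 -2.545e+01  1.000e-02 -4.000e-02 -0.000e+00]
```

Run:
```python
import cv2
im=cv2.imread("pics/w5.png")[200:400,220:420];cv2.imwrite("pics/w5c.png",cv2.resize(im,None,fx=3,fy=3,interpolation=cv2.INTER_NEAREST))
```

```text
(no output)
```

View pics/w5c.png

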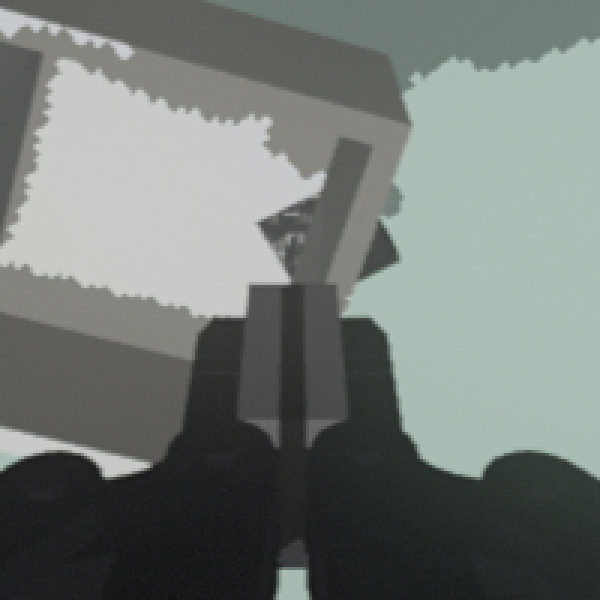

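The fingers end about 30 mm short of the reported TCP: both the scene and wrist views put the tips near z 60. They slid over the 54 mm wall, and the tray hasn't moved. I'll back out, go lower and push again.

drive_tool:
  deltas:
    - {"translation": [0, 0, -3], "angular": [0, 0, 0], "grip": 0}
    - {"translation": [-3.8, -1.7, 0], "angular": [0, 0, 0], "grip": 0}
    - {"translation": [-3.8, -1.7, 0], "angular": [0, 0, 0], "grip": 0}
    - {"translation": [0, 0, 0], "angular": [0, 0, 0.14], "grip": 0}
    - {"translation": [0, 0, 0], "angular": [0, 0, 0.14], "grip": 0}
    - {"translation": [0, 0, 0], "angular": [0, 0, 0], "grip": 0}

```text
time_s: 5.92
position: [593.4, 149.0, 62.9]
tcp_rot: [0.006, 0.444, 0.896, 0.004]
force: [0.1, 0.7, 0.1]
grip_width: 0.0
```

```bash
cat >> h.py <<'E'
def tray(th):
    o=bot.get_obs();t=np.radians(th);d=np.array(o["position"][:2])-[397,104.5]
    print("tray xy",(d@[np.cos(t),np.sin(t)]).round(1),(d@[-np.sin(t),np.cos(t)]).round(1),np.round(o["tcp_rot"],4))
E
python3 -c "
from h import *
st();tray(38.1)"
```

```text
5.925 [593.4 149.   62.9] f [0.1 0.7 0.1] r 201.3 az 12.76 theta if y=-51: 27.43 toolx-90: 37.23
tray xy 182.0 -86.2 [0.006  0.4444 0.8958 0.004 ]
```

drive_tool:
  deltas:
    - {"translation": [0, 0, 2.5], "angular": [0, 0, 0], "grip": 0}
    - {"translation": [0, 0, 2.0], "angular": [0, 0, 0], "grip": 0}
    - {"translation": [0, 0, 0], "angular": [0, 0, 0], "grip": 0}
    - {"translation": [0, 0, 0.6], "angular": [0, 0, 0], "grip": 0}
    - {"translation": [0, 0, 0.4], "angular": [0, 0, 0], "grip": 0}
    - {"translation": [0, 0, 0], "angular": [0, 0, 0], "grip": 0}

```text
time_s: 6.68
position: [596.0, 149.3, 7.6]
tcp_rot: [0.007, 0.441, 0.897, 0.005]
force: [-0.7, 0.3, 0.2]
grip_width: -0.1
```

Run:
```python
from h import *
st();tray(38.1)
im=bot.grab_frame("wrist");cv2.imwrite("pics/w6.png",im[:,:,::-1])
```

```text
6.675 [596.  149.3   7.6] f [-0.7  0.3  0.2] r 204.0 az 12.67 theta if y=-51: 27.15 toolx-90: 37.6
tray xy 184.2 -87.6 [0.0074 0.4415 0.8972 0.0048]
```

View pics/w6.png

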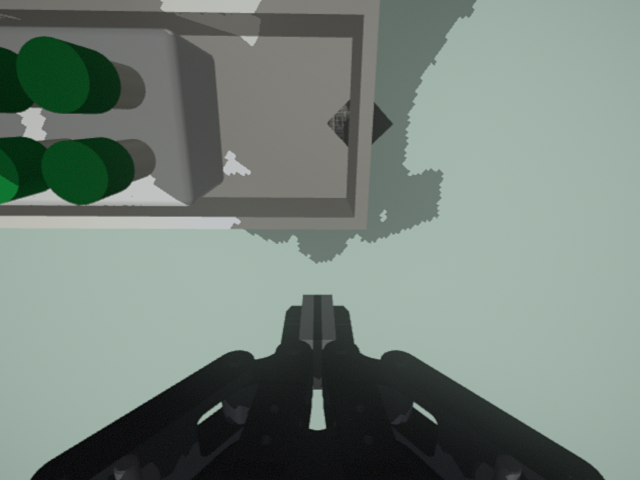

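The tool is parallel to the tray, outside its blue-side wall, with clean clearance at tips (318,294).

drive_tool:
  deltas:
    - {"translation": [1.2, 0, 0], "angular": [0, 0, 0], "grip": 0}
    - {"translation": [1.2, 0, 0], "angular": [0, 0, 0], "grip": 0}
    - {"translation": [0.8, 0, 0], "angular": [0, 0, 0], "grip": 0}
    - {"translation": [0.8, 0, 0], "angular": [0, 0, 0], "grip": 0}
    - {"translation": [0.8, 0.2, 0], "angular": [0, 0, -0.044], "grip": 0}
    - {"translation": [0.8, 0.2, 0], "angular": [0, 0, -0.044], "grip": 0}
    - {"translation": [0.8, 0.2, 0], "angular": [0, 0, -0.044], "grip": 0}
    - {"translation": [0, 0, 0], "angular": [0, 0, 0], "grip": 0}

```text
time_s: 7.72
position: [559.3, 207.2, 8.8]
tcp_rot: [0.009, 0.376, 0.926, 0.005]
force: [0.2, -0.2, 0.7]
grip_width: 0.2
```

Run:
```python
from h import *
st()
im=bot.grab_frame("wrist");cv2.imwrite("pics/w7.png",im[:,:,::-1])
```

```text
7.725 [559.3 207.2   8.8] f [ 0.2 -0.2  0.7] r 192.1 az 32.33 theta if y=-51: 47.72 toolx-90: 45.79
```

View pics/w7.png

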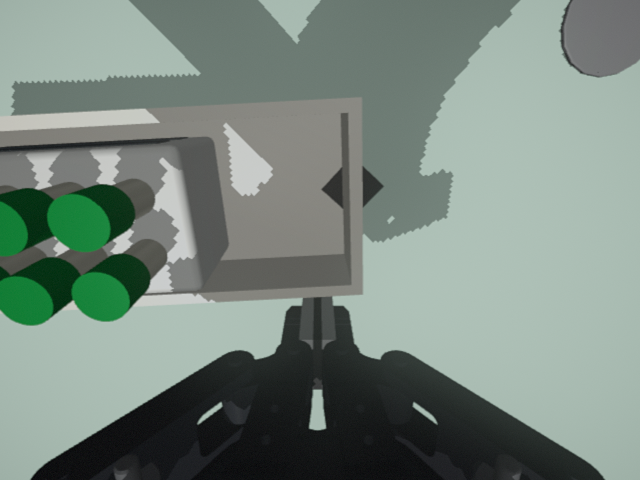

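```bash
cat >> h.py <<'E'
def wr2w(uv,z):
    from scipy.spatial.transform import Rotation as Ro
    c=bot.calibration("wrist");K=np.array(c["camera_matrix"]);H=np.array(c["hand_eye"])
    o=bot.get_obs();q=np.array(o["tcp_rot"]);T=np.eye(4);T[:3,:3]=Ro.from_quat(q[[1,2,3,0]]).as_matrix();T[:3,3]=o["position"]
    W=T@H;d=W[:3,:3]@np.linalg.solve(K,[uv[0],uv[1],1]);return (W[:3,3]+d*(z-W[2,3])/d[2])[:2]
E
python3 - <<'E'
from h import *
a,b=wr2w((362,98),54),wr2w((362,294),54);m=(a+b)/2-[397,104.5]
print(a,b,np.hypot(*(a-b)),np.hypot(*m),np.degrees(np.arctan2(m[1],m[0])),"edge",np.degrees(np.arctan2(*(a-b)[::-1]))-90)
tray(np.degrees(np.arctan2(m[1],m[0])))
E
```

```text
[504.25464789 283.20802965] [563.58653083 230.28656148] 79.50442833825504 204.75958292203902 48.03399746500934 edge 48.268421137638825
tray xy 184.8 -52.2 [0.0092 0.3765 0.9263 0.0047]
```

drive_tool:
  deltas:
    - {"translation": [0.8, 0.2, 0], "angular": [0, 0, -0.05], "grip": 0}
    - {"translation": [0.8, 0.2, 0], "angular": [0, 0, -0.05], "grip": 0}
    - {"translation": [0.8, 0.2, 0], "angular": [0, 0, -0.05], "grip": 0}
    - {"translation": [0.8, 0.2, 0], "angular": [0, 0, -0.05], "grip": 0}
    - {"translation": [0.8, 0.2, 0], "angular": [0, 0, -0.044], "grip": 0}
    - {"translation": [0.8, 0.2, 0], "angular": [0, 0, -0.044], "grip": 0}
    - {"translation": [0.8, 0.2, 0], "angular": [0, 0, -0.044], "grip": 0}
    - {"translation": [0.4, 0.1, 0], "angular": [0, 0, -0.02], "grip": 0}
    - {"translation": [0, 0, 0], "angular": [0, 0, 0], "grip": 0}

```text
time_s: 8.9
position: [517.4, 254.9, 8.3]
tcp_rot: [0.011, 0.197, 0.98, 0.003]
force: [1.1, -0.4, 1.3]
grip_width: -0.2
```

Run:
```python
from h import *
st();tray(70)
im=bot.grab_frame("wrist");cv2.imwrite("pics/w8.png",im[:,:,::-1])
```

```text
8.9 [517.4 254.9   8.3] f [ 1.1 -0.4  1.3] r 192.6 az 51.32 theta if y=-51: 66.68 toolx-90: 67.25
tray xy 182.5 -61.7 [0.0107 0.1972 0.9803 0.0026]
```

View pics/w8.png

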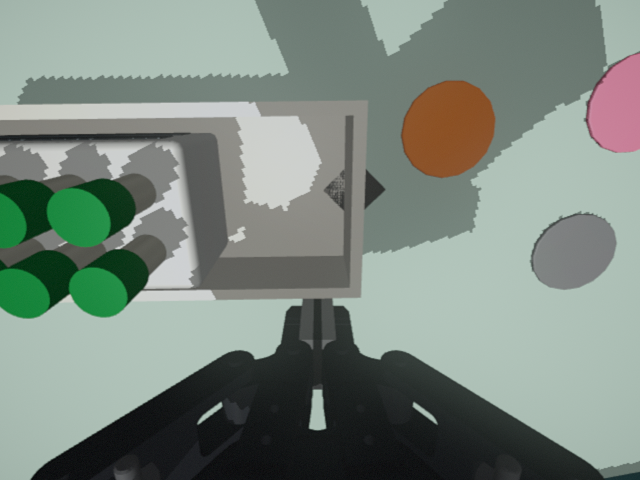

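Run:
```python
from h import *
a,b=wr2w((367,101),54),wr2w((361,297),54);m=(a+b)/2-[397,104.5]
print(np.hypot(*m),np.degrees(np.arctan2(m[1],m[0])),"edge",np.degrees(np.arctan2(*(a-b)[::-1]))-90)
g=wr2w((448,129),3);o=g-[397,104.5];print(g,np.hypot(*o),np.degrees(np.arctan2(o[1],o[0])))
```

```text
204.00469918561114 66.95625601975756 edge 68.17532338462499
[469.81100599 347.7199507 ] 253.88459388443866 73.33425589893095
```

drive_tool:
  deltas:
    - {"translation": [0.6, 0.2, 0], "angular": [0, 0, -0.03], "grip": 0}
    - {"translation": [0.6, 0.2, 0], "angular": [0, 0, -0.03], "grip": 0}
    - {"translation": [0.4, 0.1, 0], "angular": [0, 0, -0.02], "grip": 0}
    - {"translation": [0.2, 0, 0], "angular": [0, 0, -0.01], "grip": 0}
    - {"translation": [0, 0, 0], "angular": [0, 0, 0], "grip": 0}

```text
time_s: 9.57
position: [502.3, 266.6, 8.2]
tcp_rot: [0.011, 0.15, 0.989, 0.002]
force: [0.6, -1.3, 0.1]
grip_width: -0.4
```

```bash
cat > m.py <<'E'
from h import *
st()
im=bot.grab_frame("wrist");hsv=cv2.cvtColor(im,cv2.COLOR_RGB2HSV);cv2.imwrite("pics/w9.png",im[:,:,::-1])
# nose: very dark low-sat patch right of the tray, above the gripper
m=cv2.inRange(hsv,(3,150,60),(16,255,255));M=cv2.moments(m[:,:],True);c=(M["m10"]/M["m00"],M["m01"]/M["m00"])
o=wr2w(c,3)-[397,104.5];print("orange",np.round(c),np.degrees(np.arctan2(o[1],o[0])).round(2))
g=cv2.cvtColor(im,cv2.COLOR_RGB2GRAY)
n=(g<62).astype(np.uint8);n[265:]=0
k,l,s,cc=cv2.connectedComponentsWithStats(n)
for i in range(1,k):
    if s[i,4]>60:
        d=wr2w((s[i,0]+s[i,2]-1,np.median(np.argwhere(l[:,s[i,0]+s[i,2]-1]==i))),33)-[397,104.5] if 0 else None
        ys,xs=np.where(l==i);j=xs>=xs.max()-1;tip=(xs.max(),ys[j].mean())
        for z in (20,33): d=wr2w(tip,z)-[397,104.5];print("dark",s[i],tip,z,np.hypot(*d).round(1),np.degrees(np.arctan2(d[1],d[0])).round(2))
E
python3 m.py
```

```text
9.575 [502.3 266.6   8.2] f [ 0.6 -1.3  0.1] r 193.3 az 57.01 theta if y=-51: 72.31 toolx-90: 72.72
orange [443. 177.] 73.43
dark [  0 134 184   9 926] (np.int64(183), np.float64(134.0)) 20 127.6 84.54
dark [  0 134 184   9 926] (np.int64(183), np.float64(134.0)) 33 132.4 84.44
dark [362 170  20  38 393] (np.int64(381), np.float64(188.5)) 20 217.8 72.88
dark [362 170  20  38 393] (np.int64(381), np.float64(188.5)) 33 215.3 73.61
dark [  65  180   66   60 1615] (np.int64(130), np.float64(209.6)) 20 94.5 66.82
dark [  65  180   66   60 1615] (np.int64(130), np.float64(209.6)) 33 101.2 69.22
dark [   0  182   49   64 1758] (np.int64(48), np.float64(194.0)) 20 55.7 70.89
dark [   0  182   49   64 1758] (np.int64(48), np.float64(194.0)) 33 65.7 73.71
dark [ 86 250  55  15 531] (np.int64(140), np.float64(263.25)) 20 101.5 50.27
dark [ 86 250  55  15 531] (np.int64(140), np.float64(263.25)) 33 106.1 54.63
dark [ 13 252  58  13 495] (np.int64(70), np.float64(263.6666666666667)) 20 69.2 38.55
dark [ 13 252  58  13 495] (np.int64(70), np.float64(263.6666666666667)) 33 74.9 46.52
```

Nearly there: the nose is at about 73° and the target at 73.2°. I'll back off, lift and check from the top camera.

drive_tool:
  deltas:
    - {"translation": [-1.5, 0, 0], "angular": [0, 0, 0], "grip": 0}
    - {"translation": [-3, 0, 0], "angular": [0, 0, 0], "grip": 0}
    - {"translation": [0, 0, -5], "angular": [0, 0, 0], "grip": 0}
    - {"translation": [0, 0, -6], "angular": [0, 0, 0], "grip": 0}
    - {"translation": [-6, 0, -3], "angular": [0, 0, 0], "grip": 0}
    - {"translation": [-6, 0, 0], "angular": [0, 0, 0], "grip": 0}
    - {"translation": [-6, 0, 0], "angular": [0, 0, 0], "grip": 0}
    - {"translation": [-3, 0, 0], "angular": [0, 0, 0], "grip": 0}
    - {"translation": [0, 0, 0], "angular": [0, 0, 0], "grip": 0}

```text
time_s: 10.75
position: [747.3, 184.8, 149.9]
tcp_rot: [0.008, 0.152, 0.988, 0.001]
force: [-0.5, 0.7, -0.4]
grip_width: -0.2
```

Run:
```python
from h import *
st()
im=bot.grab_frame("top");cv2.imwrite("pics/t10.png",cv2.resize(im[100:360,140:470,::-1],None,fx=2.4,fy=2.28,interpolation=cv2.INTER_CUBIC))
cv2.imwrite("pics/t10f.png",im[:,:,::-1])
print([(r["conf"],px2w("top",np.array(r["position"])*[640,480],0)) for r in bot.place_of("top","purple_rack")])
```

```text
10.75 [747.3 184.8 149.9] f [-0.5  0.7 -0.4] r 359.4 az 12.91 theta if y=-51: 21.07 toolx-90: 72.55
[(0.75, array([782.9, -81.9,   0. ]))]
```

View pics/t10.png

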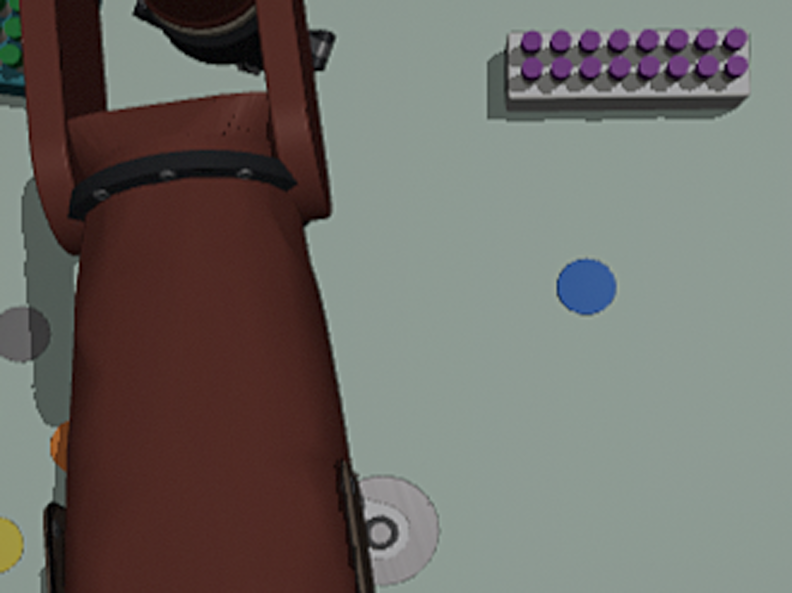

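The arm hides the tray from above. The rack is unmoved. I'll measure the cap rotation numerically in the scene camera, calibrated against the first picture.

```bash
cat > g.py <<'E'
from h import *
def caps(im,cam):
    hsv=cv2.cvtColor(im,cv2.COLOR_BGR2HSV);m=cv2.inRange(hsv,(50,120,40),(75,255,255))
    n,l,s,c=cv2.connectedComponentsWithStats(m);P=[];A=0
    for i in range(1,n):
        d=px2w(cam,c[i],100)[:2]-[397,104.5]
        if s[i,4]>8 and np.hypot(*d)<160: P.append(d*s[i,4]);A+=s[i,4]
    d=np.sum(P,0)/A;return len(P),A,np.hypot(*d).round(1),np.degrees(np.arctan2(d[1],d[0])).round(2)
import sys
for cam in ("scene","top"):
    im=bot.grab_frame(cam)[:,:,::-1].copy();cv2.imwrite(f"pics/{cam}_{sys.argv[1]}.png",im)
    print(cam,"before",caps(cv2.imread(f"pics/{cam}0.png"),cam),"now",caps(im,cam))
E
python3 g.py a
```

```text
scene before (8, np.int32(351), np.float64(91.5), np.float64(35.2)) now (4, np.int32(193), np.float64(72.3), np.float64(65.32))g.py:8: RuntimeWarning: invalid value encountered in scalar divide
  d=np.sum(P,0)/A;return len(P),A,np.hypot(*d).round(1),np.degrees(np.arctan2(d[1],d[0])).round(2)
Traceback (most recent call last):
  File "g.py", line 12, in <module>
    print(cam,"before",caps(cv2.imread(f"pics/{cam}0.png"),cam),"now",caps(im,cam))
                                                                      ~~~~^^^^^^^^
  File "g.py", line 8, in caps
    d=np.sum(P,0)/A;return len(P),A,np.hypot(*d).round(1),np.degrees(np.arctan2(d[1],d[0])).round(2)
                                    ~~~~~~~~^^^^
TypeError: numpy.hypot() argument after * must be an iterable, not numpy.float64
```

drive_tool:
  deltas:
    - {"translation": [0, 0, -5], "angular": [0, 0, 0], "grip": 0}
    - {"translation": [0.8, -4.7, 0], "angular": [0, 0, 0], "grip": 0}
    - {"translation": [0.8, -4.7, 0], "angular": [0, 0, 0], "grip": 0}
    - {"translation": [0.8, -4.7, 0], "angular": [0, 0, 0], "grip": 0}
    - {"translation": [0.8, -4.7, 0], "angular": [0, 0, 0], "grip": 0}
    - {"translation": [0.8, -4.7, 0], "angular": [0, 0, 0], "grip": 0}
    - {"translation": [0.8, -4.7, 0], "angular": [0, 0, 0], "grip": 0}
    - {"translation": [0.8, -4.7, 0], "angular": [0, 0, 0], "grip": 0}
    - {"translation": [0, 0, 0], "angular": [0, 0, 0], "grip": 0}

```text
time_s: 12.08
position: [578.9, -108.1, 200.7]
tcp_rot: [0.006, 0.142, 0.99, 0.001]
force: [0.4, 0.7, 0.3]
grip_width: -0.0
```

```bash
python3 g.py b; python3 -c "
from h import *
st()"
```

```text
scene before (8, np.int32(351), np.float64(91.5), np.float64(35.2)) now (4, np.int32(384), np.float64(87.9), np.float64(69.77))
top before (8, np.int32(470), np.float64(91.7), np.float64(37.33)) now (8, np.int32(494), np.float64(90.9), np.float64(71.54))
12.175 [ 580.4 -105.8  200.8] f [-0.9  0.3 -0.5] r 279.1 az -48.9 theta if y=-51: -38.37 toolx-90: 73.84
```

```bash
cat > n.py <<'E'
from h import *
import sys
for f in ("top0","top_"+sys.argv[1]):
    im=cv2.imread(f"pics/{f}.png");big=cv2.resize(im,None,fx=4,fy=4,interpolation=cv2.INTER_CUBIC)
    g=cv2.cvtColor(big,cv2.COLOR_BGR2GRAY)
    for nm,m,rr in (("nose",g<45,(203,225)),):
        ys,xs=np.where(m);q=[]
        for x,y in zip(xs/4-.375,ys/4-.375):
            if abs(x-270)>90 or abs(y-280)>90: continue
            d=px2w("top",(x,y),25)[:2]-[397,104.5]
            a=np.degrees(np.arctan2(d[1],d[0]))
            if rr[0]<np.hypot(*d)<rr[1] and 25<a<85: q.append(d)
        d=np.mean(q,0);print(f,nm,len(q),np.hypot(*d).round(1),np.degrees(np.arctan2(d[1],d[0])).round(2))
    hsv=cv2.cvtColor(big,cv2.COLOR_BGR2HSV)
    # rim of walls: bright, unsaturated
    m=((hsv[...,1]<28)&(g>118)).astype(np.uint8)
    yy,xx=np.mgrid[:m.shape[0],:m.shape[1]];m[np.hypot(xx/4-299,yy/4-333)<27]=0
    n,l,s,c=cv2.connectedComponentsWithStats(m)
    k=[i for i in range(1,n) if np.hypot(*(c[i]/4-[270,290]))<50 and s[i,4]>800]
    pts=np.argwhere(np.isin(l,k))[:,::-1]/4.-.375
    if len(pts):
        W=np.array([px2w("top",p,54)[:2] for p in pts[::3]],np.float32)
        box=cv2.boxPoints(cv2.minAreaRect(W));e=np.diff(np.r_[box,box[:1]],axis=0);L=np.hypot(*e.T);v=e[L.argmax()]
        ce=box.mean(0)-[397,104.5];print("rim",np.sort(L).round(),"dir",(np.degrees(np.arctan2(v[1],v[0]))%180).round(2),"centre",np.hypot(*ce).round(),np.degrees(np.arctan2(ce[1],ce[0])).round(2))
E
python3 n.py b
```

```text
Traceback (most recent call last):
  File "n.py", line 10, in <module>
    d=px2w("top",(x,y),25)[:2]-[397,104.5]
      ~~~~^^^^^^^^^^^^^^^^
  File "h.py", line 4, in px2w
    c=bot.calibration(cam);K=np.array(c["camera_matrix"]);T=np.array(c["world_from_camera"])
ValueError: time passes only in moves, steps and waits
```

```bash
sed -i 's/^def px2w/import functools\ncal=functools.lru_cache(None)(lambda c:bot.calibration(c))\ndef px2w/; s/c=bot.calibration(cam)/c=cal(cam)/' h.py; python3 n.py b
```

```text
top0 nose 911 207.0 37.97
rim [ 81.  81. 172. 172.] dir 36.98 centre 121.0 37.91
top_b nose 151 212.9 71.74
rim [ 62.  62. 150. 150.] dir 73.98 centre 118.0 71.94
```

The tray stands at about 72.0° and the orange bearing is 73.3°, so it is just over 1° short. There's plenty of time, so I'll give it one small nudge.

drive_tool:
  deltas:
    - {"translation": [1.7, 4.8, 0], "angular": [0, 0, 0], "grip": 0}
    - {"translation": [1.7, 4.8, 0], "angular": [0, 0, 0], "grip": 0}
    - {"translation": [1.7, 4.8, 0], "angular": [0, 0, 0], "grip": 0}
    - {"translation": [1.7, 4.8, 0], "angular": [0, 0, 0], "grip": 0}
    - {"translation": [1.7, 4.8, 0], "angular": [0, 0, 0], "grip": 0}
    - {"translation": [1.7, 4.8, 0], "angular": [0, 0, 0], "grip": 0}
    - {"translation": [1.7, 4.8, 0], "angular": [0, 0, 0], "grip": 0}
    - {"translation": [0, 0, 0], "angular": [0, 0, 0], "grip": 0}

```text
time_s: 13.18
position: [554.4, 276.5, 202.7]
tcp_rot: [0.008, 0.132, 0.991, 0.005]
force: [0.3, -0.1, 0.4]
grip_width: 0.1
```

```bash
python3 -c "
from h import *
st();tray(72)"
```

```text
13.175 [554.4 276.5 202.7] f [ 0.3 -0.1  0.4] r 233.2 az 47.53 theta if y=-51: 60.17 toolx-90: 74.84
tray xy 212.3 -96.6 [0.0079 0.1319 0.9912 0.0047]
```

drive_tool:
  deltas:
    - {"translation": [0, -2.6, 0], "angular": [0, 0, 0.03], "grip": 0}
    - {"translation": [0, 0, 5], "angular": [0, 0, 0], "grip": 0}
    - {"translation": [0, 0, 5], "angular": [0, 0, 0], "grip": 0}
    - {"translation": [0, 0, 5], "angular": [0, 0, 0], "grip": 0}
    - {"translation": [0, 0, 3], "angular": [0, 0, 0], "grip": 0}
    - {"translation": [0, 0, 1.3], "angular": [0, 0, 0], "grip": 0}
    - {"translation": [0, 0, 0], "angular": [0, 0, 0], "grip": 0}

```text
time_s: 14.05
position: [550.8, 256.9, 7.3]
tcp_rot: [0.011, 0.142, 0.99, 0.005]
force: [0.2, 0.2, 0.0]
grip_width: -0.0
```

```bash
python3 -c "
from h import *
st();tray(72)"
```

```text
14.05 [550.8 256.9   7.3] f [0.2 0.2 0. ] r 216.5 az 44.74 theta if y=-51: 58.36 toolx-90: 73.69
tray xy 192.5 -99.2 [0.0106 0.1419 0.9898 0.0054]
```

drive_tool:
  deltas:
    - {"translation": [1.8, -0.4, 0], "angular": [0, 0, 0], "grip": 0}
    - {"translation": [1.5, 0, 0], "angular": [0, 0, 0], "grip": 0}
    - {"translation": [0.8, 0, 0], "angular": [0, 0, 0], "grip": 0}
    - {"translation": [0.4, 0, 0], "angular": [0, 0, 0], "grip": 0}
    - {"translation": [0, 0, 0], "angular": [0, 0, 0], "grip": 0}

```text
time_s: 14.68
position: [510.6, 268.5, 13.0]
tcp_rot: [0.016, 0.141, 0.99, 0.008]
force: [0.3, 0.6, -0.3]
grip_width: 0.2
```

```bash
python3 m.py | head -6
```

```text
14.675 [510.6 268.5  13. ] f [ 0.3  0.6 -0.3] r 199.5 az 55.3 theta if y=-51: 70.11 toolx-90: 73.74
orange [435. 164.] 73.36
dark [  0 113 103   2 190] (np.int64(102), np.float64(113.0)) 20 94.4 88.57
dark [  0 113 103   2 190] (np.int64(102), np.float64(113.0)) 33 101.4 87.62
dark [   0  150   42   64 1644] (np.int64(41), np.float64(184.875)) 20 55.3 64.48
dark [   0  150   42   64 1644] (np.int64(41), np.float64(184.875)) 33 64.8 68.22
```

drive_tool:
  deltas:
    - {"translation": [0.4, -0.3, 0.4], "angular": [0, 0, 0], "grip": 0}
    - {"translation": [0.4, -0.1, 0.1], "angular": [0, 0, 0], "grip": 0}
    - {"translation": [0.2, 0, 0], "angular": [0, 0, 0], "grip": 0}
    - {"translation": [0, 0, 0], "angular": [0, 0, 0], "grip": 0}

```text
time_s: 15.22
position: [501.2, 267.4, 7.5]
tcp_rot: [0.017, 0.142, 0.99, 0.009]
force: [0.3, -0.0, -0.8]
grip_width: -0.2
```

```bash
python3 m.py | grep -v "dark \[ *[0-9][0-9]* .*(np.int64([0-9][0-9]\?)"
```

```text
15.225 [501.2 267.4   7.5] f [ 0.3 -0.  -0.8] r 193.3 az 57.39 theta if y=-51: 72.69 toolx-90: 73.68
orange [443. 181.] 73.46
dark [   0  132  184    9 1079] (np.int64(183), np.float64(132.33333333333334)) 20 127.6 85.09
dark [   0  132  184    9 1079] (np.int64(183), np.float64(132.33333333333334)) 33 132.2 85.05
dark [365 172  19  34 326] (np.int64(383), np.float64(188.8)) 20 217.9 73.39
dark [365 172  19  34 326] (np.int64(383), np.float64(188.8)) 33 215.1 74.16
dark [  66  181   67   61 1652] (np.int64(132), np.float64(210.7037037037037)) 20 96.1 66.87
dark [  66  181   67   61 1652] (np.int64(132), np.float64(210.7037037037037)) 33 102.5 69.37
dark [ 91 252  51  13 438] (np.int64(141), np.float64(263.6666666666667)) 20 102.7 50.86
dark [ 91 252  51  13 438] (np.int64(141), np.float64(263.6666666666667)) 33 107.0 55.21
```

drive_tool:
  deltas:
    - {"translation": [0.2, 0, 0], "angular": [0, 0, 0], "grip": 0}
    - {"translation": [0.1, 0, 0], "angular": [0, 0, 0], "grip": 0}
    - {"translation": [0, 0, 0], "angular": [0, 0, 0], "grip": 0}
    - {"translation": [-1.5, 0, 0], "angular": [0, 0, 0], "grip": 0}
    - {"translation": [-3, 0, 0], "angular": [0, 0, 0], "grip": 0}
    - {"translation": [0, 0, -5], "angular": [0, 0, 0], "grip": 0}
    - {"translation": [0, 0, -6], "angular": [0, 0, 0], "grip": 0}
    - {"translation": [0, 0, -6], "angular": [0, 0, 0], "grip": 0}
    - {"translation": [-4, 0, -3], "angular": [0, 0, 0], "grip": 0}

```text
time_s: 16.4
position: [572.2, 238.7, 207.6]
tcp_rot: [0.009, 0.141, 0.99, 0.004]
force: [1.1, 0.5, 0.4]
grip_width: 0.3
```

drive_tool:
  deltas:
    - {"translation": [0, -4.8, 0], "angular": [0, 0, 0], "grip": 0}
    - {"translation": [0, -4.8, 0], "angular": [0, 0, 0], "grip": 0}
    - {"translation": [0, -4.8, 0], "angular": [0, 0, 0], "grip": 0}
    - {"translation": [0, -4.8, 0], "angular": [0, 0, 0], "grip": 0}
    - {"translation": [0, -4.8, 0], "angular": [0, 0, 0], "grip": 0}
    - {"translation": [0, -4.8, 0], "angular": [0, 0, 0], "grip": 0}
    - {"translation": [0, -4.8, 0], "angular": [0, 0, 0], "grip": 0}
    - {"translation": [0, -4.8, 0], "angular": [0, 0, 0], "grip": 0}
    - {"translation": [0, 0, 0], "angular": [0, 0, 0], "grip": 0}

```text
time_s: 17.52
position: [470.6, -146.5, 209.8]
tcp_rot: [0.015, 0.143, 0.99, 0.005]
force: [0.5, -0.2, 0.0]
grip_width: 0.2
```

```bash
python3 g.py c; python3 n.py c; python3 -c "
from h import *
st()
print([(r['conf'],px2w('top',np.array(r['position'])*[640,480],0)) for r in bot.place_of('top','purple_rack')])"
```

```text
scene before (8, np.int32(351), np.float64(91.5), np.float64(35.2)) now (6, np.int32(349), np.float64(88.2), np.float64(71.28))
top before (8, np.int32(470), np.float64(91.7), np.float64(37.33)) now (8, np.int32(488), np.float64(91.0), np.float64(72.9))
top0 nose 911 207.0 37.97
rim [ 81.  81. 172. 172.] dir 36.98 centre 121.0 37.91
top_c nose 338 209.0 73.53
rim [55. 55. 98. 98.] dir 75.06 centre 93.0 73.77
17.625 [ 471.3 -143.9  209.7] f [ 0.8 -0.9 -0.5] r 259.3 az -73.34 theta if y=-51: -61.99 toolx-90: 73.74
[(0.56, array([775.1, -86.7,   0. ]))]
```

```bash
python3 -c "
from plant import bot
print(bot.hand_in())"
```

```text
the job is handed in; nothing more can be done
None
```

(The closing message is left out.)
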